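# Shut and lock the measuring-bay cover of a benchtop analyser

## Task

The cover over the measuring bay of the small white analyser stands open. Push it down with the fingertips, then set the fingertips in the slot of its round quarter-turn fastener, press the cover down onto its seal against the two spring pins, and turn the slot clockwise as far as it goes, so that the cover stays down, locked, when you let go. This is work for pushing fingertips only: do not lift the cover further open, and do not touch the bottles or the timer beside the analyser.

Things in the scene. Friction and masses are not known exactly. Their poses are not given: they have to be found in the camera images.
- analyser: White benchtop analyser, fixed to the bench, 240 mm deep (x) by 340 mm wide (y), walls 106 mm high. Origin: centre of its underside, on the bench; x points from its front to its back, y to its left, z up. The open measuring bay fills its left part and is shut by the grey cover; the console with display and keys is its right part, nowhere higher than 106 mm.
- cover (a joint): Grey flat cover, 194 mm along x, 191 mm from hinge to free edge, 6 mm thick; hinge along the analyser's left side, free edge on the right. Value: opening angle, rad; 0 = shut, level, on the seal; starts at 0.35 to 0.75. A stiff hinge (0.36 N m) holds it at any angle, but from about 0.08 down spring pins push it up again until it is locked.
- cover_hinge (a point): Point on the level hinge axis, mid-length of the cover: 155 mm left (+y) of the analyser's origin, 110 mm above the bench. Its axes turn with the cover: x along the hinge, parallel to the analyser's x; the cover extends along -y; z is the outer face's normal. The outer face lies 6 mm above this point, a raised rim 9 mm wide round its edges 8 mm.
- cover_push (a point): Bare spot on the cover's outer face near its free front corner, good for pushing it down: 67 mm towards the front (-x) of the hinge point and 165 mm from the hinge. About 50 by 40 mm is clear here.
- cam (a joint): Turn of the fastener head, rad, clockwise seen from above: 0 = unlocked, slot parallel to the hinge; 1.571 = locked at its stop, slot square to the hinge and in line with the dark index marks on the bezel. Starts at 0 to 0.3. Friction 0.05 N m, up to 0.25 N m over the last 40 degrees, where its tongue rides under the catch and draws the cover the last millimetres down.
- slot (a point): Centre of the slot's floor, on the fastener's axis: 130 mm from the hinge, mid-length of the cover, 104 mm above the bench when shut. x runs along the slot, z along the axis. Slot: straight channel right across the head, 30 mm wide, upright walls, 13 mm deep, 70 mm long. The metal head, 76 mm across, is flush in a steel bezel ring 96 mm across, 3 mm above the cover.
- buffer_bottle: Small white plastic bottle with a blue cap, 44 mm across, 66 mm high, loose, on the right of the analyser. Origin: centre of its underside.
- reagent_bottle: Brown bottle with a white cap, 45 mm across, 93 mm high, loose, on the right of the analyser. Origin: centre of its underside.
- timer: Flat white timer, 66 by 66 by 18 mm, loose, lying in front of the analyser. Origin: centre of its underside.
- spring_pin (a point): Round top of the front one of two steel spring pins (8 mm thick, 152 mm apart) under the cover's free edge, about 170 mm from the hinge. They push the cover up to about 0.08 rad (14 mm there). About 12 N straight down at the fastener shuts the cover fully against them.
- catch (a point): Underside of the ramped steel catch on the bay wall, 18 mm below the hinge's height, under the cover's free edge, level with the fastener. The tongue below the fastener passes under it only while the cover is within about 0.03 rad of shut, so keep the cover pressed down while turning; with the cover higher the tongue strikes the catch.

How it is judged:
On the way, in this order (a step that is already met when the one before it is completed fails the run):
1. the cover is pushed down to its spring pins, the fastener not yet turned (value of joint cover below 0.12 rad and value of joint cam below 0.8 rad), for 0.1 s.
2. the fastener is turned home by the fingers with the cover pressed down (value of joint cam above 1.4 rad and value of joint cover below 0.025 rad and contact force between the fingers and cam above 0.3 N), for 0.05 s.
At the end, for the whole second after the job is handed in: The cover is down on its seal (within 0.02 rad of shut) and stays so by itself, and the fastener is turned to its locked stop (at least 1.4 of 1.571 rad) (value of joint cover below 0.02 rad and value of joint cam above 1.4 rad and velocity of joint cover below 0.05 rad/s); the robot touches nothing.
It fails at once if the cover is lifted further open (value of joint cover above 0.9 rad).
It fails at once if a bottle or the timer is lifted or carried (height (world z) of any of buffer_bottle, reagent_bottle, timer above 0.015 m).
It fails at once if a bottle or the timer is moved or knocked over (distance of any of buffer_bottle, reagent_bottle, timer from where it was at the start of the episode above 0.02 m or angle between any of buffer_bottle, reagent_bottle's own z axis and vertical above 0.3 rad).
It fails at once if the fingers press on or grip a bottle or the timer (contact force between the fingers and buffer_bottle above 1 N or contact force between the fingers and reagent_bottle above 1 N or contact force between the fingers and timer above 1 N).
It also fails if it takes over 61 s, if anything falls off the work surface, if the arm or the gripper's body presses on something with over 40 N, if the wrist force passes 120 N, or if a joint passes its speed limit or range.

## Robot

A 6-joint arm with a two-finger parallel gripper is mounted at the origin on a cart in front of the work surface, level with it; the furniture and walls round the work are solid. World frame = base frame: x ahead of the robot, y to its left, z up, the work surface at z = 0. Lengths are in m, angles in rad, forces in N, time in s.
With the tool pointing down it reaches from about 0.25 to 0.775 m from the base axis. Payload 4 kg.
Tool frame: the origin (TCP) lies at the centre of the arm's flange, where the gripper is bolted on; the fingertips stand ahead of it and the grasp point (between the pads) lies 180 mm ahead of it (robot.tcp_to_tips is the z of the fingertips in the tool frame, in m); z points along the fingers, y is the direction in which the jaws open and shut (so a half turn about z gives the same grasp; the last joint's range is limited). The gripper opens to 94 mm and grips with 3 to 60 N. Pads are 16 mm wide; open, the fingers measure 119 mm over their backs; the gripper's body (75 mm by 177 mm) begins 78 mm behind the grasp point.
Start: joints at [-1.286, 0.087, 1.371, -0, 1.684, -0.103], TCP at [0.208, -0.509, 0.405] pointing down, gripper open.
Joint ranges: [-3.1, 3.1], [-0.76, 2.03], [0.27, 2.55], [-1.08, 4.22], [0.17, 2.65], [-2.57, 2.57]. Speed limits (rad/s): [2.79, 2.79, 3.14, 3.14, 3.14, 3.14].

## Interface

Orientations are given as [roll, pitch, yaw] about the fixed x, y, z axes, in that order (R = Rz(yaw) Ry(pitch) Rx(roll)).
In Python, from bench import robot gives the robot as it stands.
- The arm moves only by the tool move_arm, never from a script. Its argument "increments" is a list that holds one entry, the list of rows, each a list of 7 numbers: the opening, from 0 (shut) to 1 (fully open), then the shift along the tool's x, y, z as a fraction of full scale, then the turn, a rotation vector about the tool's x, y, z as a fraction of full scale. In form: [[[jaw, dx, dy, dz, rx, ry, rz], ...]]. A call has 1 to 8 rows; each row is the pose to reach, as a shift and turn from the pose commanded when the call began, along the tool's axes at that moment; what a row does not reach only later rows make up. Full scale, the value 1, is 0.1 m for a shift and pi/2 rad for a turn. A row lasts 1/12 s, in which the tool goes at most 41.7 mm and 7.16 degrees, less where a joint would pass 70% of its speed; a pose out of reach is approached as far as the arm can. A call with a number of a shift or a turn outside -1 to 1 is refused whole. A call with a gripper value outside its range is refused whole. The fingers move at their own pace and stop on an object; the grip force is fixed at half the most. Time passes only in rows, so rows that repeat a pose let the fingers close. It gives the time, the measured TCP pose, the force and the opening at its end, in the units of the state.
- robot.get_obs(): the state, without advancing time (a new reading comes with each control period).
- robot.snapshot(name): name is "side" or "top" or "wrist"; returns (picture, depth): 400x640x3 uint8, red, green, blue; 400x640 float32, m along the optical axis (not along the pixel's ray), 0 where there is no reading.
- robot.camera_params(name): a dict with "mtx" (3x3 intrinsics, pixels), "R" (3x3) and "t" (3): a world point X has camera coordinates R X + t. Camera axes: x right, y down, z forward; pixel columns grow to the right and rows downward; lengths in m; the calibration is good to about 2 mm. A picture is of the moment at which its call begins: read the wrist's pose just before it. camera_params takes no time and is no camera call; for the wrist camera it gives the pose at the moment of the call.
- robot.close_job(): hands the job in, once; it reports no verdict.
The state is a dict: "time": time; "joint_positions": joint angles; "qvel": joint speeds; "joint_torque": joint torques, N m; "tool_pos": TCP position; "ee_rot": TCP orientation; "wrist_force": force on the tool from outside, world axes, zero at the start; "wrist_torque": the same for the moment, N m; "width": finger opening in m.
Only numpy, scipy, OpenCV 4.12 (cv2) and the standard library are available. Lean on these libraries where they do the work, as an engineer would, in place of code of your own. Each camera call takes 0.05 s, during which the arm holds its last target.

## Working session

There is one attempt and no reset: what is moved stays moved. The work goes in short steps, Python scripts to look and compute and a tool call to move; the robot and the scene stay as the last step left them, time stands still between calls to the robot, and variables do not carry over. Pictures are saved under pics/ and viewed, and the job is handed in when it is done.

Besides the shell and the picture viewer there is one more tool, called by a JSON object that holds its "api" and its "payload", one argument or row to a line. move_arm: Moves the arm, as the interface text tells. Its arguments: {"type":"object","properties":{"increments":{"type":"array","items":{"type":"array","items":{"type":"array","items":{"type":"number","minimum":-1,"maximum":1}}}}},"required":["increments"]}

```bash
mkdir -p pics; ls
python3 - <<'E'
from bench import robot
import cv2,numpy as np
o=robot.get_obs()
for k,v in o.items(): print(k,np.round(v,4))
print(robot.tcp_to_tips)
for n in ("side","top"):
    p,d=robot.snapshot(n); cv2.imwrite(f"pics/{n}0.png",p[:,:,::-1]); np.save(f"pics/{n}0.npy",d)
    c=robot.camera_params(n); print(n,{k:np.round(v,4).tolist() for k,v in c.items()})
E
```

```text
pics
time 0.0
joint_positions [-1.2861  0.0879  1.3722  0.      1.6836 -0.1031]
qvel [ 0.0002 -0.0011 -0.0002  0.0006 -0.0014 -0.0004]
joint_torque [ 4.00000e-04 -3.40188e+01 -3.02426e+01  7.16000e-02  3.30000e-02
 -2.00000e-04]
tool_pos [ 0.2079 -0.5091  0.4035]
ee_rot [-3.1394e+00 -3.0000e-04  3.8780e-01]
wrist_force [1.2597 0.0963 0.2964]
wrist_torque [-0.0093  0.035   0.0122]
width 0.0941
0.1992
side {'mtx': [[433.6091, 0.0, 320.3887], [0.0, 433.6091, 200.9037], [0.0, 0.0, 1.0]], 'R': [[0.9998, 0.0122, -0.0167], [-0.0043, -0.6664, -0.7456], [-0.0202, 0.7455, -0.6662]], 't': [-0.5385, 0.0733, 1.0994]}
top {'mtx': [[456.8566, 0.0, 324.9334], [0.0, 456.8566, 205.8878], [0.0, 0.0, 1.0]], 'R': [[0.0056, -1.0, 0.0003], [-0.9906, -0.0056, -0.1369], [0.1369, 0.0004, -0.9906]], 't': [0.0256, 0.5513, 1.0801]}
```

View pics/top0.png

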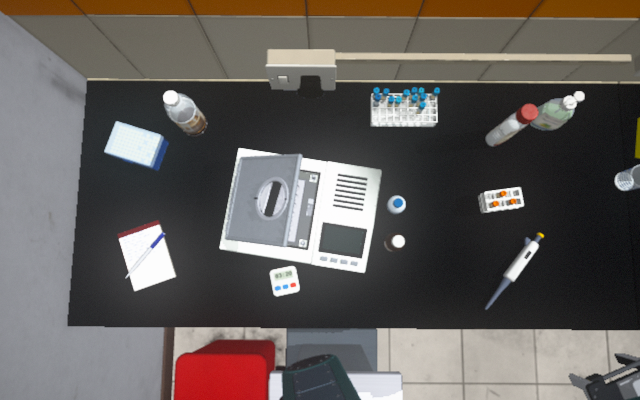

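View pics/side0.png

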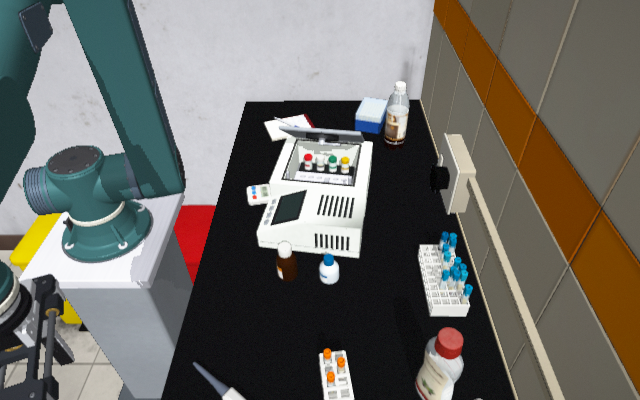

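The top view shows the analyser at about columns 220-380 and rows 150-270. The cover is on the left with its slot at (271,199), the timer is at (284,281), and the bottles are at (397,204) and (396,243). Next I'll measure with depth.

```bash
cat > h.py <<'E'
import numpy as np,cv2
def world(c,d):
    v,u=np.mgrid[:d.shape[0],:d.shape[1]]
    K=c["mtx"]; P=np.stack([(u-K[0,2])/K[0,0]*d,(v-K[1,2])/K[1,1]*d,d],-1)
    return (P-np.array(c["t"]))@np.array(c["R"])
def cast(c,u,v,z):
    K=c["mtx"]; R=np.array(c["R"]); r=R.T@np.array([(u-K[0,2])/K[0,0],(v-K[1,2])/K[1,1],1]); o=-R.T@np.array(c["t"])
    return o+r*(z-o[2])/r[2]
E
python3 - <<'E'
from h import *
from bench import robot
c=robot.camera_params("top"); d=np.load("pics/top0.npy"); im=cv2.imread("pics/top0.png")
W=world(c,d); 
cr=cv2.resize(im[140:300,210:420],None,fx=3.8,fy=3.6,interpolation=cv2.INTER_CUBIC)
cv2.imwrite("pics/crop.png",cv2.resize(im[140:300,210:410],(800,640))[:600])
z=W[...,2]
for (u,v) in [(230,240),(245,200),(235,180),(250,230),(290,165),(290,230),(298,160),(271,199),(340,240),(350,190),(370,200),(322,200),(397,204),(397,242),(284,281),(100,200),(240,155)]:
    print((u,v),np.round(W[v,u],4),im[v,u])
m=((z>0.09)&(z<0.114)).astype(np.uint8); m[:145]=0;m[275:]=0;m[:,:215]=0;m[:,385:]=0
cv2.imwrite("pics/m.png",m*255)
print(m.sum())
E
```

```text
(230, 240) [0.4623 0.2444 0.1041] [220 223 216]
(245, 200) [0.5489 0.2062 0.142 ] [156 147 140]
(235, 180) [0.5984 0.2345 0.1193] [160 150 145]
(250, 230) [0.4803 0.1895 0.1649] [158 150 144]
(290, 165) [0.6106 0.1013 0.2216] [152 145 139]
(290, 230) [0.4918 0.1135 0.034 ] [221 211 207]
(298, 160) [0.6179 0.084  0.2357] [204 193 185]
(271, 199) [0.5437 0.1424 0.1929] [73 70 69]
(340, 240) [ 0.4648 -0.0067  0.087 ] [98 96 90]
(350, 190) [ 0.5791 -0.029   0.1058] [244 244 244]
(370, 200) [ 0.5556 -0.0747  0.1088] [245 248 244]
(322, 200) [0.5552 0.0355 0.1072] [254 253 254]
(397, 204) [ 0.5527 -0.1432  0.0667] [194 128  48]
(397, 242) [ 0.4606 -0.1377  0.0923] [250 250 250]
(284, 281) [0.3686 0.1274 0.0177] [250 251 250]
(100, 200) [5.681e-01 5.988e-01 4.000e-04] [46 43 43]
(240, 155) [0.6599 0.227  0.108 ] [253 253 253]
6851
```

View pics/crop.png

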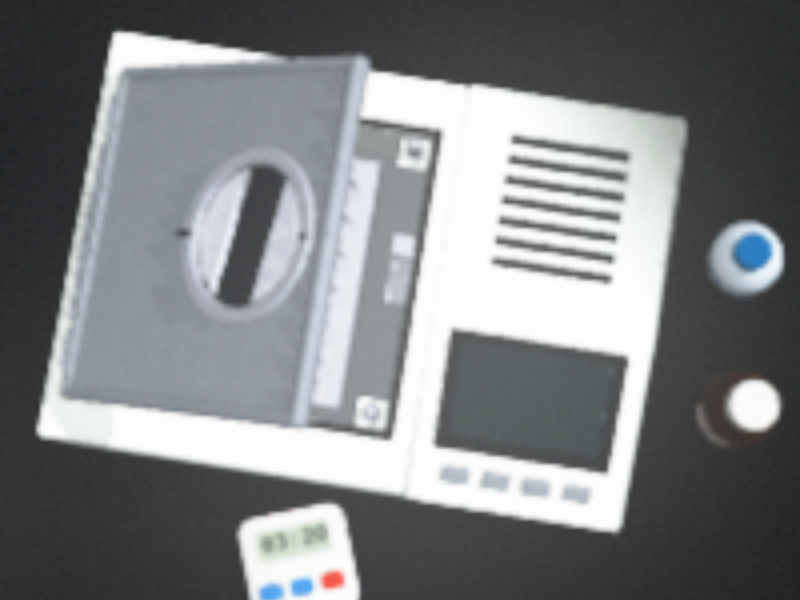

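View pics/m.png

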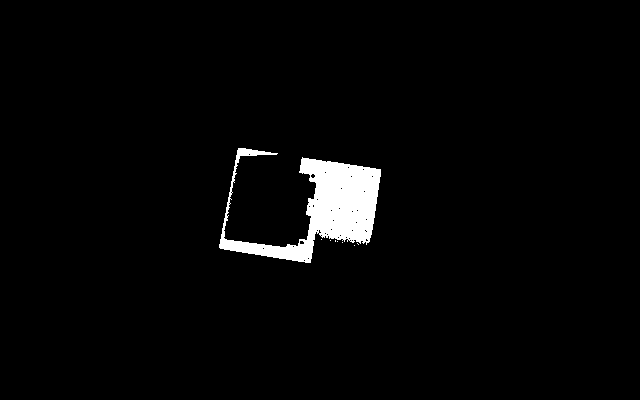

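The crop shows the cover partly open, with the slot running nearly along the hinge and the analyser yawed slightly. The mask gives the rim and console top cleanly.

Run:
```python
from h import *
from bench import robot
c=robot.camera_params("top"); d=np.load("pics/top0.npy"); im=cv2.imread("pics/top0.png")
W=world(c,d); z=W[...,2]
m=((z>0.07)&(z<0.114)); m[:145]=0;m[275:]=0;m[:,:215]=0;m[:,385:]=0
P=W[m]; r=cv2.minAreaRect((P[:,:2]*1000).astype(np.float32)); print(r, cv2.boxPoints(r))
# cast bright-corner pixels at z=.106 from the colour outline
g=cv2.cvtColor(im,cv2.COLOR_BGR2GRAY)
b=((g>110)&(z>0.05)).astype(np.uint8); b[:145]=0;b[275:]=0;b[:,:215]=0;b[:,385:]=0
cn=max(cv2.findContours(b,0,2)[0],key=cv2.contourArea)
q=np.array([cast(c,u,v,.106)[:2]*1000 for u,v in cn[:,0]],np.float32)
r2=cv2.minAreaRect(q);print(r2,cv2.boxPoints(r2))
# cover plane
poly=np.array([[243,160],[292,158],[280,238],[230,232]]); k=np.zeros(g.shape,np.uint8); cv2.fillPoly(k,[poly],1)
cv2.circle(k,(273,199),22,0,-1); Q=W[(k>0)&(z>0.11)]
for _ in range(3):
    ce=Q.mean(0); n=np.linalg.svd(Q-ce,full_matrices=False)[2][2]; n*=np.sign(n[2]); e=(Q-ce)@n; Q=Q[abs(e)<.003]
print("n",n,"c",ce,"ang",np.arccos(n[2]),"dir",np.degrees(np.arctan2(n[1],n[0])),len(Q))
h=np.cross(n,[0,0,1]);print("hinge dir",np.degrees(np.arctan2(h[1],h[0])), "line z=.116 on face:", )
# point on face at z=.110+.006cos
a=np.arccos(n[2]); hz=n[:2]/np.linalg.norm(n[:2]); 
p0=ce[:2]+hz*(ce[2]-.110-.006*np.cos(a))/np.tan(a)  # face foot, shift by sin
p0-=hz*.006*np.sin(a); print("a point on hinge axis xy",p0,"hz",hz)
# slot dark pixels
s=((g<100)&(k==0)).astype(np.uint8); k2=np.zeros_like(s); cv2.circle(k2,(272,199),17,1,-1); s*=k2
n_,l,st,cen=cv2.connectedComponentsWithStats(s); i=1+np.argmax(st[1:,4]); print(st[i],cen[i],W[int(cen[i][1]),int(cen[i][0])])
v,u=np.nonzero(l==i)
S=W[v,u]; print("slot floor z dist from face",np.median((S-ce)@n)); R=cv2.minAreaRect((S[:,:2]*1000).astype(np.float32));print(R,S.mean(0))
S0=S-S.mean(0); ax=np.linalg.svd(S0,full_matrices=False)[2][0]; print("axis",ax,np.degrees(np.arctan2(ax[1],ax[0])))
```

```text
((536.8006591796875, 85.2757339477539), (340.7870178222656, 240.55714416503906), 81.27556610107422) [[ 392.0681    -64.90207 ]
 [ 629.8418   -101.390335]
 [ 681.5332    235.45354 ]
 [ 443.75952   271.9418  ]]
((538.6546630859375, 84.216552734375), (338.76556396484375, 246.49588012695312), 80.9385757446289) [[ 390.26822   -63.641617]
 [ 633.68787  -102.46306 ]
 [ 687.04114   232.07472 ]
 [ 443.62146   270.89618 ]]
n [0.13028981 0.73821376 0.6618648 ] c [0.54994591 0.17842109 0.16675498] ang 0.8474926445727401 dir 79.99075640254561 185
hinge dir -10.00924359745439 line z=.116 on face:
a point on hinge axis xy [0.55726434 0.21988686] hz [0.17380706 0.98477973]
[264 183  17  33 265] [272.18113208 198.90943396] [0.54595036 0.14043235 0.19240937]
slot floor z dist from face -0.010894182143951863
((477.18927001953125, 104.61279296875), (211.77268981933594, 59.48762512207031), 28.324438095092773) [0.5431315  0.13933748 0.19829322]
axis [-0.15184524 -0.12205265  0.98083952] -141.20780558522247
```

Run:
```python
from h import *
from bench import robot
c=robot.camera_params("top"); d=np.load("pics/top0.npy"); im=cv2.imread("pics/top0.png")
W=world(c,d); z=W[...,2]; g=cv2.cvtColor(im,cv2.COLOR_BGR2GRAY)
yaw=np.radians(-8.72); X=np.array([np.cos(yaw),np.sin(yaw)]);Y=np.array([-X[1],X[0]])
C=np.array([.5368,.0853]); H=C+.155*Y; print("H",H)
L=np.stack([(W[...,:2]-H)@X,(W[...,:2]-H)@Y,z-.11],-1)
m=(abs(L[...,0])<.085)&(L[...,1]<-.01)&(L[...,1]>-.17)&(L[...,2]>.012)
Q=L[m]; r=-Q[:,1];
for lo,hi in [(.02,.04),(.04,.06),(.06,.08),(.08,.1),(.1,.12),(.12,.14),(.14,.16)]:
    s=Q[(r>lo)&(r<hi)]; print(lo,len(s),s[:,2].std() if len(s) else 0,np.percentile(s[:,2],[10,50,90]) if len(s) else 0)
for lo,hi in [(-.085,-.06),(.06,.085)]:
    s=Q[(Q[:,0]>lo)&(Q[:,0]<hi)]; print(np.polyfit(-s[:,1],s[:,2],1), np.arctan(np.polyfit(-s[:,1],s[:,2],1)[0]))
s=((g<100)).astype(np.uint8); k2=np.zeros_like(s); cv2.circle(k2,(272,199),17,1,-1); s*=k2
v,u=np.nonzero(s); print("slot px local", np.round(np.median(L[v,u],0),4)); 
R=cv2.minAreaRect(np.stack([u,v],1).astype(np.float32)); bp=cv2.boxPoints(R); print(bp)
```

```text
H [0.56029891 0.23850836]
0.02 563 0.004814165314878851 [0.02574482 0.03208334 0.0382845 ]
0.04 598 0.004912069294772225 [0.04153156 0.0481711  0.05479867]
0.06 618 0.005124293022407512 [0.05831331 0.06528846 0.07222027]
0.08 670 0.004781726177654493 [0.07375463 0.07932435 0.08663126]
0.1 682 0.00606569197016201 [0.08853071 0.09678286 0.10437524]
0.12 725 0.004928023767769151 [0.10682568 0.11372798 0.1200694 ]
0.14 382 0.0022257566903677896 [0.12052636 0.12369903 0.1265018 ]
[0.77510436 0.00984273] 0.6593752653683965
[0.80710738 0.00766974] 0.6790597130419957
slot px local [-0.0015 -0.1     0.0843]
[[252.27386 210.6688 ]
 [261.73248 178.50955]
 [280.62738 184.06686]
 [271.16876 216.2261 ]]
```

Cover angle is about 0.67 rad. The face intercept of 7.7 mm agrees with 6/cos a, and the outline of 341 x 241 mm agrees with the given size. Slot turn is roughly 0.17 rad. Next I'll raise the arm with the jaws shut and travel to above the push spot at about (0.475, 0.125).

{"api": "move_arm", "payload": {
  "increments": [
    [[0,0.3,-0.3,-0.4,0,0,0],[0,0.6,-0.6,-0.8,0,0,0],[0,0.9,-0.9,-0.8,0,0,0],[0,1,-1,-0.8,0,0,0],[0,1,-1,-0.8,0,0,0]]
  ]
}}

```text
time: 0.52
tool_pos: [0.2643, -0.3741, 0.4886]
ee_rot: [3.137, -0.003, 0.394]
wrist_force: [0.1, -0.1, -0.3]
width: 0.0641
```

{"api": "move_arm", "payload": {
  "increments": [
    [[0,0.3,-0.3,0,0,0,0],[0,0.6,-0.6,0,0,0,0],[0,0.9,-0.9,0,0,0,0],[0,1,-1,0,0,0,0],[0,1,-1,0,0,0,0]]
  ]
}}

```text
time: 0.93
tool_pos: [0.3182, -0.2459, 0.4846]
ee_rot: [-3.141, -0.001, 0.393]
wrist_force: [-0.6, -0.4, 0.5]
width: 0.0307
```

{"api": "move_arm", "payload": {
  "increments": [
    [[0,0.3,-0.3,0,0,0,0],[0,0.6,-0.6,0,0,0,0],[0,0.9,-0.9,0,0,0,0],[0,1,-1,0,0,0,0],[0,1,-1,0,0,0,0]]
  ]
}}

```text
time: 1.35
tool_pos: [0.3731, -0.1166, 0.4841]
ee_rot: [-3.141, 0.0, 0.392]
wrist_force: [-1.1, -0.7, 0.3]
width: 0.0004
```

{"api": "move_arm", "payload": {
  "increments": [
    [[0,0.3,-0.3,0,0,0,0],[0,0.6,-0.6,0,0,0,0],[0,0.9,-0.9,0,0,0,0],[0,1,-1,0,0,0,0],[0,1,-1,0,0,0,0]]
  ]
}}

```text
time: 1.77
tool_pos: [0.4284, 0.0132, 0.4835]
ee_rot: [-3.141, 0.002, 0.391]
wrist_force: [-1.3, -0.7, 0.1]
width: 0.0001
```

{"api": "move_arm", "payload": {
  "increments": [
    [[0,0.3,-0.3,0,0,0,-0.06],[0,0.6,-0.6,0,0,0,-0.13],[0,0.86,-0.86,0,0,0,-0.2],[0,0.86,-0.86,0,0,0,-0.27],[0,0.86,-0.86,0,0,0,-0.34],[0,0.86,-0.86,0,0,0,-0.41],[0,0.86,-0.86,0,0,0,-0.48],[0,0.86,-0.86,0,0,0,-0.55]]
  ]
}}

```text
time: 2.43
tool_pos: [0.475, 0.122, 0.484]
ee_rot: [-3.141, 0.002, 1.254]
wrist_force: [0.4, 0.5, 0.1]
width: 0.0007
```

{"api": "move_arm", "payload": {
  "increments": [
    [[0,0,0,0.2,0,0,0],[0,0,0,0.4,0,0,0],[0,0,0,0.56,0,0,0],[0,0,0,0.56,0,0,0],[0,0,0,0.56,0,0,0]]
  ]
}}

```text
time: 2.85
tool_pos: [0.4746, 0.1225, 0.4276]
ee_rot: [-3.14, 0.002, 1.249]
wrist_force: [0.1, -0.4, -0.3]
width: 0.0
```

Run:
```python
from bench import robot
import cv2
for n in ("side","top","wrist"):
    p,d=robot.snapshot(n); cv2.imwrite(f"pics/{n}1.png",p[:,:,::-1])
a=cv2.imread("pics/side1.png")[100:280,220:420]; b=cv2.imread("pics/top1.png")[140:300,210:410]
cv2.imwrite("pics/c1.png",cv2.hconcat([cv2.resize(a,(400,360)),cv2.resize(b,(400,360))]))
```

```text
(no output)
```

View pics/c1.png

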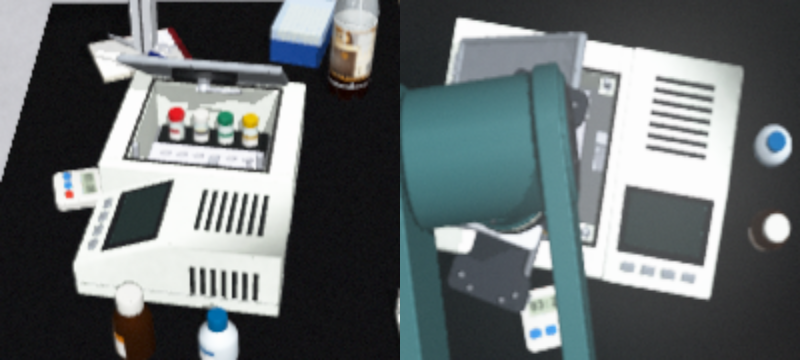

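View pics/wrist1.png

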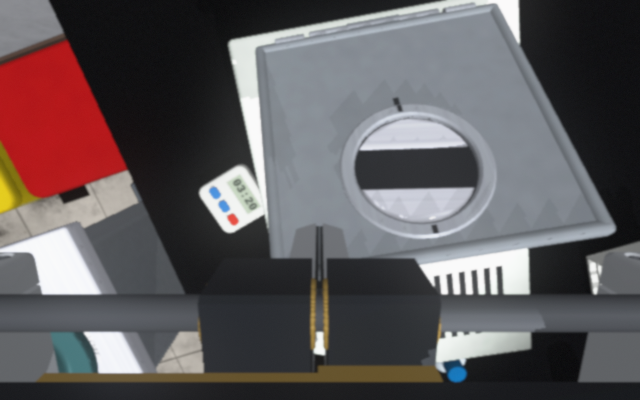

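The wrist view shows the closed fingertips above the bare front corner, inside the rim. The slot lies horizontal in the picture, so it lines up with tool y. Now I'll push along the arc.

{"api": "move_arm", "payload": {
  "increments": [
    [[0,-0.06,0.01,0.17,0,0,0],[0,-0.16,0.03,0.34,0,0,0],[0,-0.22,0.04,0.45,0,0,0],[0,-0.27,0.045,0.56,0,0,0],[0,-0.31,0.05,0.68,0,0,0],[0,-0.34,0.06,0.8,0,0,0],[0,-0.37,0.065,0.91,0,0,0],[0,-0.38,0.065,1.0,0,0,0]]
  ]
}}

```text
time: 3.67
tool_pos: [0.4682, 0.0861, 0.3274]
ee_rot: [-3.141, 0.0, 1.251]
wrist_force: [0.4, -1.1, 4.9]
width: 0.0007
```

{"api": "move_arm", "payload": {
  "increments": [
    [[0,0,0,0,0,0,0],[0,0,0,0.02,0,0,0],[0,0,0,0.02,0,0,0]]
  ]
}}

```text
time: 3.92
tool_pos: [0.4683, 0.0865, 0.327]
ee_rot: [-3.141, 0.0, 1.252]
wrist_force: [-0.5, -2.0, 0.2]
width: 0.0006
```

Run:
```python
from bench import robot
import cv2
p,d=robot.snapshot("side"); a=p[:,:,::-1][100:280,220:420]; p,d=robot.snapshot("wrist")
cv2.imwrite("pics/c2.png",cv2.hconcat([cv2.resize(a,(400,360)),cv2.resize(p[:,:,::-1],(400,360))]))
print(robot.get_obs()["wrist_force"])
```

```text
[-0.95234914 -0.33992668  1.39215222]
```

View pics/c2.png

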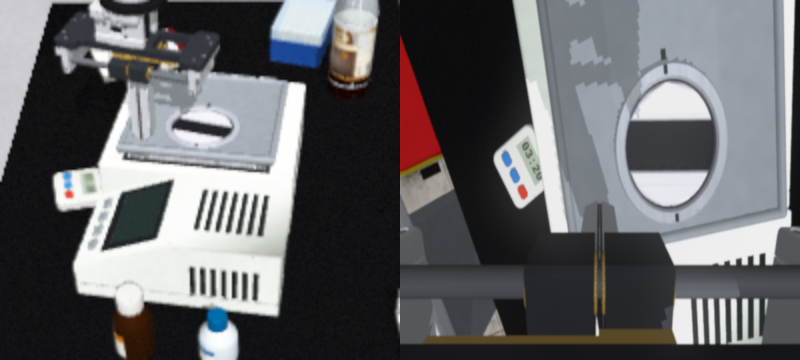

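{"api": "move_arm", "payload": {
  "increments": [
    [[0,0,0,0.03,0,0,0],[0,0,0,0.03,0,0,0],[0,0,0,0.03,0,0,0]]
  ]
}}

```text
time: 4.27
tool_pos: [0.4684, 0.0865, 0.3244]
ee_rot: [3.141, -0.0, 1.252]
wrist_force: [-1.2, -1.8, 3.6]
width: 0.0005
```

{"api": "move_arm", "payload": {
  "increments": [
    [[0.4,0,0,-0.3,0,0,0],[0.4,0,0.2,-0.6,0,0,0],[0.4,0,0.4,-0.8,0,0,0],[0.4,0,0.6,-0.8,0,0,0],[0.4,0,0.6,-0.8,0,0,0],[0.4,0,0.6,-0.8,0,0,0],[0.4,0,0.6,-0.8,0,0,0]]
  ]
}}

```text
time: 4.85
tool_pos: [0.5249, 0.0679, 0.4023]
ee_rot: [-3.139, 0.001, 1.252]
wrist_force: [0.3, -0.4, 0.3]
width: 0.0371
```

Run:
```python
from h import *
from bench import robot
c=robot.camera_params("wrist"); p,d=robot.snapshot("wrist"); im=p[:,:,::-1].copy(); cv2.imwrite("pics/w3.png",im); np.save("pics/w3.npy",d)
np.save("pics/w3c.npy",c,allow_pickle=True)
yaw=np.radians(-8.72); X=np.array([np.cos(yaw),np.sin(yaw)]);Y=np.array([-X[1],X[0]]);H=np.array([.5603,.2385])
W=world(c,d); L=np.stack([(W[...,:2]-H)@X,(W[...,:2]-H)@Y,W[...,2]-.11],-1)
m=(abs(L[...,0])<.08)&(L[...,1]<-.02)&(L[...,1]>-.17)&(abs(L[...,2]-.015)<.02)&(np.hypot(L[...,0],L[...,1]+.13)>.05)
q=L[m]; print(m.sum(),np.polyfit(-q[:,1],q[:,2],1))
o=robot.get_obs(); print(o["tool_pos"],o["ee_rot"],o["width"],o["wrist_force"])
```

```text
30396 [0.08366097 0.00527449]
[0.52463227 0.06792979 0.402355  ] [-3.13891439e+00  6.18369162e-04  1.25216377e+00] 0.03772688067620649 [ 0.15428792 -0.35167111 -0.07649629]
```

View pics/w3.png

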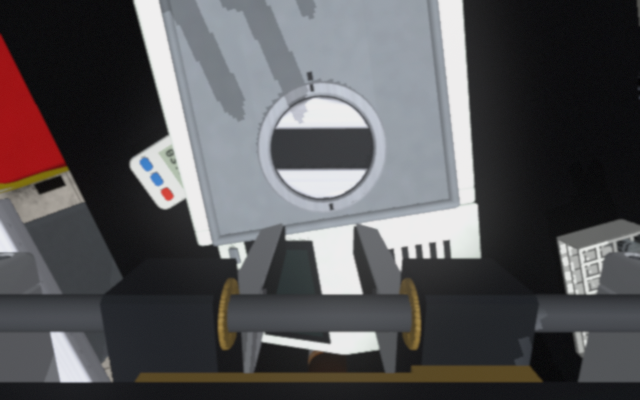

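The cover is resting on its pins at about 0.083 rad. The slot is at about (322,148) and almost horizontal.

Run:
```python
from h import *
c=np.load("pics/w3c.npy",allow_pickle=True).item(); im=cv2.imread("pics/w3.png"); g=cv2.cvtColor(im,cv2.COLOR_BGR2GRAY)
d=np.load("pics/w3.npy"); W=world(c,d)
k=np.zeros_like(g); cv2.circle(k,(322,148),50,1,-1)
w=((g>225)&(k>0)).astype(np.uint8); n,l,st,ce=cv2.connectedComponentsWithStats(w); 
for i in range(1,n):
    if st[i,4]>200: print(st[i],ce[i])
s=((g<100)&(k>0)).astype(np.uint8); n,l,st,ce=cv2.connectedComponentsWithStats(s); i=1+np.argmax(st[1:,4]);
v,u=np.nonzero(l==i); print(st[i],ce[i], "floor depth z",np.median(W[v,u,2]))
for zz in (.1144,.127):
    P=np.array([cast(c,a,b,zz)[:2] for a,b in zip(u,v)]); r=cv2.minAreaRect((P*1000).astype(np.float32)); print(zz,P.mean(0),r); 
    ax=np.linalg.svd(P-P.mean(0),full_matrices=False)[2][0]; ax*=np.sign(ax[0]); print(np.arctan2(ax[1],ax[0]))
# head disc outline (dark gap ring): union contour of white+slot
b=(((g>225)|(g<100))&(k>0)).astype(np.uint8); b=cv2.morphologyEx(b,2,np.ones((3,3),np.uint8)); cn=max(cv2.findContours(b,0,2)[0],key=cv2.contourArea); e=cv2.fitEllipse(cn); print("ell",e, cast(c,*e[0],.127))
```

```text
[ 280   99   84   27 1387] [325.40591204 115.09589041]
[ 281  171   82   25 1419] [321.95278365 181.32769556]
[ 272  129  101   40 3843] [321.76502732 148.24980484] floor depth z 0.12320625693561336
0.1144 [0.53889457 0.10841592] ((538.9620971679688, 108.05620574951172), (30.14657211303711, 77.70155334472656), 71.76069641113281)
-0.31170317281404913
0.127 [0.53917993 0.10952745] ((539.2442626953125, 109.1844253540039), (28.72504997253418, 74.03761291503906), 71.76020050048828)
-0.311703172814049
ell ((322.1606750488281, 147.4950714111328), (56.570499420166016, 112.44901275634766), 90.20938110351562) [0.53965618 0.11002158 0.127     ]
```

{"api": "move_arm", "payload": {
  "increments": [
    [[0.4,0.25,0,0,0,0,0],[0.4,0.45,0.01,0.15,0,0,0],[0.4,0.45,0.01,0.35,0,0,0],[0.4,0.45,0.01,0.55,0,0,0],[0.4,0.45,0.01,0.68,0,0,0],[0.4,0.45,0.01,0.68,0,0,0],[0.4,0.45,0.01,0.68,0,0,0]]
  ]
}}

```text
time: 5.48
tool_pos: [0.5395, 0.1103, 0.3346]
ee_rot: [-3.139, 0.001, 1.252]
wrist_force: [0.5, -0.3, 1.1]
width: 0.0377
```

Run:
```python
from bench import robot
import cv2
p,d=robot.snapshot("side"); a=p[:,:,::-1][120:220,260:400]; p,d=robot.snapshot("wrist")
cv2.imwrite("pics/c4.png",cv2.hconcat([cv2.resize(a,(400,360)),cv2.resize(p[:,:,::-1][100:300,120:520],(400,360))]))
o=robot.get_obs(); print(o["tool_pos"],o["ee_rot"],o["width"],o["wrist_force"])
```

```text
[0.54025511 0.11017483 0.3368249 ] [ 3.14003428e+00 -7.39218903e-04  1.25200917e+00] 0.03738966486480497 [-0.30410424  0.12079128  0.42047128]
```

View pics/c4.png

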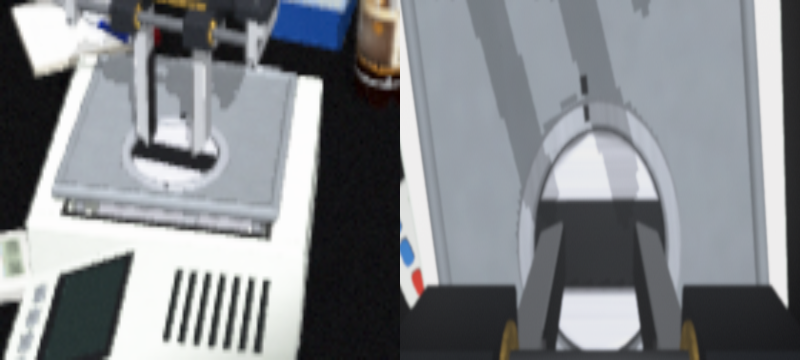

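Both fingertips stand over the slot ends. Next I'll descend to the floor and press.

{"api": "move_arm", "payload": {
  "increments": [
    [[0.4,0,0,0.08,0,0,0],[0.4,0,0,0.16,0,0,0],[0.4,0,0,0.22,0,0,0],[0.4,0,0,0.22,0,0,0]]
  ]
}}

```text
time: 5.92
tool_pos: [0.5405, 0.1099, 0.3129]
ee_rot: [3.141, 0.0, 1.252]
wrist_force: [0.4, -0.5, 1.5]
width: 0.0377
```

{"api": "move_arm", "payload": {
  "increments": [
    [[0.4,0,0,0.03,0,0,0],[0.4,0,0,0.06,0,0,0],[0.4,0,0,0.09,0,0,0],[0.4,0,0,0.11,0,0,0],[0.4,0,0,0.11,0,0,0],[0.4,0,0,0.11,0,0,0]]
  ]
}}

```text
time: 6.42
tool_pos: [0.5404, 0.11, 0.3045]
ee_rot: [3.14, -0.0, 1.252]
wrist_force: [-1.8, -0.1, 7.4]
width: 0.0372
```

{"api": "move_arm", "payload": {
  "increments": [
    [[0.4,0,0,0.02,0,0,0],[0.4,0,0,0.03,0,0,0],[0.4,0,0,0.03,0,0,0],[0.4,0,0,0.03,0,0,0],[0.4,0,0,0.03,0,0,0]]
  ]
}}

```text
time: 6.83
tool_pos: [0.5403, 0.11, 0.3033]
ee_rot: [3.139, -0.001, 1.252]
wrist_force: [-4.4, -0.7, 13.1]
width: 0.0376
```

{"api": "move_arm", "payload": {
  "increments": [
    [[0.4,0,0,0.02,0,0,0],[0.4,0,0,0.04,0,0,0],[0.4,0,0,0.04,0,0,0],[0.4,0,0,0.04,0,0,0],[0.4,0,0,0.04,0,0,0]]
  ]
}}

```text
time: 7.25
tool_pos: [0.5401, 0.11, 0.303]
ee_rot: [3.138, -0.001, 1.252]
wrist_force: [-10.5, -1.5, 26.2]
width: 0.0375
```

Run:
```python
from bench import robot
import cv2
p,d=robot.snapshot("side"); a=p[:,:,::-1][120:220,260:400]; p,d=robot.snapshot("wrist")
cv2.imwrite("pics/c5.png",cv2.hconcat([cv2.resize(a,(400,360)),cv2.resize(p[:,:,::-1][100:300,120:520],(400,360))]))
o=robot.get_obs(); print(o["tool_pos"],o["ee_rot"],o["width"],o["wrist_force"],o["wrist_torque"])
```

```text
[0.54006099 0.11002065 0.3030182 ] [ 3.13777241e+00 -1.43697899e-03  1.25180498e+00] 0.03745763743143555 [-10.30139065  -1.11132823  26.61931895] [-0.2505096   2.07236109 -0.09761556]
```

View pics/c5.png

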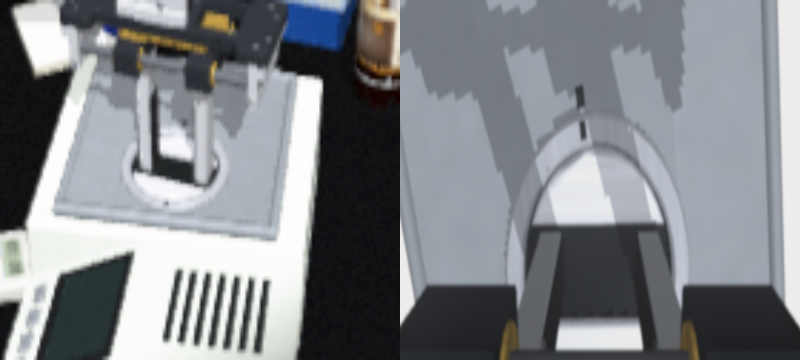

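Fingertip z of 0.104 matches the slot floor with the cover shut, at 26 N down. Now I'll turn clockwise.

{"api": "move_arm", "payload": {
  "increments": [
    [[0.4,0,0,0,0,0,0.05],[0.4,0,0,0,0,0,0.1],[0.4,0,0,0,0,0,0.15],[0.4,0,0,0,0,0,0.2],[0.4,0,0,0,0,0,0.25],[0.4,0,0,0,0,0,0.3],[0.4,0,0,0,0,0,0.35],[0.4,0,0,0,0,0,0.4]]
  ]
}}

```text
time: 8.02
tool_pos: [0.5407, 0.1093, 0.303]
ee_rot: [3.136, -0.004, 0.619]
wrist_force: [-7.9, -3.9, 24.9]
width: 0.0378
```

Run:
```python
from bench import robot
import cv2
p,d=robot.snapshot("side"); a=p[:,:,::-1][120:220,260:400]; p,d=robot.snapshot("wrist")
cv2.imwrite("pics/c6.png",cv2.hconcat([cv2.resize(a,(400,360)),cv2.resize(p[:,:,::-1][100:300,120:520],(400,360))]))
o=robot.get_obs(); print(o["tool_pos"],o["ee_rot"],o["width"],o["wrist_force"],o["wrist_torque"],o["joint_positions"])
```

```text
[0.54065859 0.10924941 0.30304294] [ 3.13624913 -0.00411959  0.62130163] 0.037410447879080745 [-7.58020219 -4.1822658  25.3753261 ] [-0.6702497   1.64216351 -0.01619647] [ 0.09729642  0.13061306  1.52627187 -0.00257628  1.47846757  1.04703165]
```

View pics/c6.png

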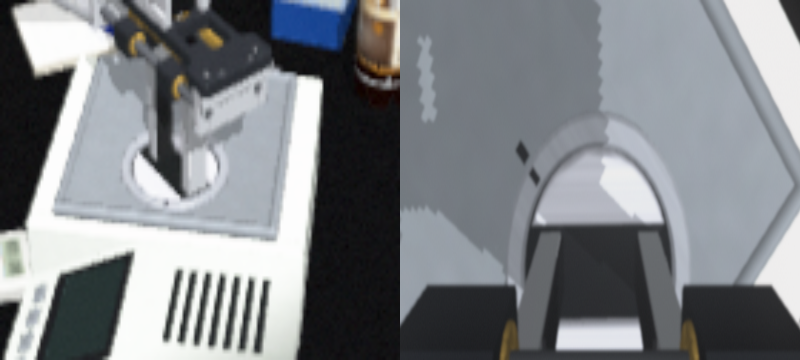

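The slot is turning with the fingers and the cover is still down. I'll keep going.

{"api": "move_arm", "payload": {
  "increments": [
    [[0.4,0,0,0,0,0,0.05],[0.4,0,0,0,0,0,0.1],[0.4,0,0,0,0,0,0.15],[0.4,0,0,0,0,0,0.2],[0.4,0,0,0,0,0,0.25],[0.4,0,0,0,0,0,0.3],[0.4,0,0,0,0,0,0.35],[0.4,0,0,0,0,0,0.4]]
  ]
}}

```text
time: 8.78
tool_pos: [0.5409, 0.1084, 0.3031]
ee_rot: [3.137, -0.007, -0.009]
wrist_force: [-7.5, -7.9, 24.4]
width: 0.0377
```

{"api": "move_arm", "payload": {
  "increments": [
    [[0.4,0,0,0,0,0,0.04],[0.4,0,0,0,0,0,0.08],[0.4,0,0,0,0,0,0.12],[0.4,0,0,0,0,0,0.16],[0.4,0,0,0,0,0,0.2],[0.4,0,0,0,0,0,0.2]]
  ]
}}

```text
time: 9.28
tool_pos: [0.5404, 0.1094, 0.303]
ee_rot: [3.141, -0.006, -0.32]
wrist_force: [-8.6, -3.5, 25.2]
width: 0.0376
```

Run:
```python
from bench import robot
import cv2
p,d=robot.snapshot("side"); a=p[:,:,::-1][120:220,260:400]; p,d=robot.snapshot("wrist")
cv2.imwrite("pics/c7.png",cv2.hconcat([cv2.resize(a,(400,360)),cv2.resize(p[:,:,::-1][100:300,120:520],(400,360))]))
o=robot.get_obs(); print(o["tool_pos"],o["ee_rot"],o["width"],o["wrist_force"],o["wrist_torque"],o["joint_positions"])
```

```text
[0.54038623 0.10941535 0.30304136] [ 3.14136679 -0.00586823 -0.31822302] 0.03766848007909602 [-9.76450557 -4.19699253 25.657605  ] [-0.6892406   1.77170771  0.39474781] [ 0.09764909  0.13042065  1.52648879 -0.00258809  1.47940671  1.9868985 ]
```

View pics/c7.png

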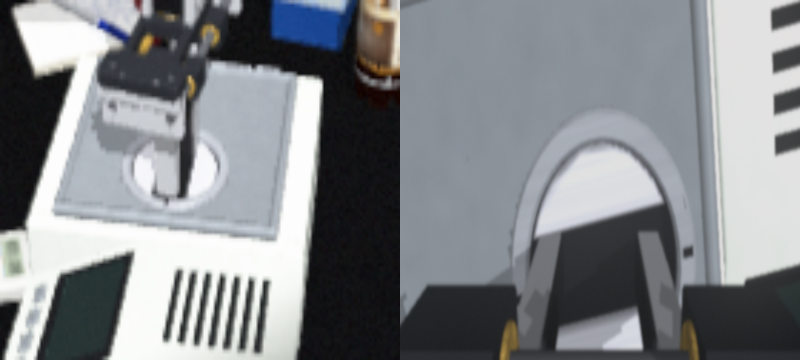

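The slot lags the fingers by the expected wall play, and the torque is rising. I'll turn a little further, to the stop.

{"api": "move_arm", "payload": {
  "increments": [
    [[0.4,0,0,0,0,0,0.03],[0.4,0,0,0,0,0,0.06],[0.4,0,0,0,0,0,0.09],[0.4,0,0,0,0,0,0.09],[0.4,0,0,0,0,0,0.09]]
  ]
}}

```text
time: 9.8
tool_pos: [0.5396, 0.1105, 0.303]
ee_rot: [-3.141, -0.003, -0.453]
wrist_force: [-12.6, -0.9, 27.6]
width: 0.0375
```

Run:
```python
from bench import robot
import cv2
p,d=robot.snapshot("wrist")
cv2.imwrite("pics/c8.png",p[:,:,::-1])
o=robot.get_obs(); print(o["tool_pos"],o["ee_rot"],o["width"],o["wrist_force"],o["wrist_torque"],o["joint_positions"])
```

```text
[0.53955695 0.11052626 0.30302423] [-3.14113835e+00 -2.77627013e-03 -4.52837083e-01] 0.03770664536346827 [-11.90226924  -1.94633096  26.75010248] [-0.36868704  2.42342988  2.27963405] [ 9.93981413e-02  1.29970738e-01  1.52702319e+00 -1.07386758e-03
  1.48199687e+00  2.12312476e+00]
```

View pics/c8.png

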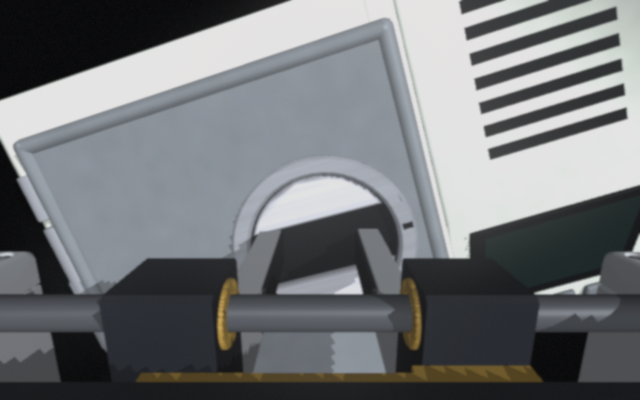

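Torque has jumped to 2.3 Nm, so the fastener is at its stop, and the slot is square to the hinge. I'll relieve the press first, then unwind slightly, then lift straight out.

{"api": "move_arm", "payload": {
  "increments": [
    [[0.4,0,0,-0.03,0,0,-0.01],[0.4,0,0,-0.06,0,0,-0.02],[0.4,0,0,-0.09,0,0,-0.04],[0.4,0,0,-0.12,0,0,-0.07],[0.4,0,0,-0.12,0,0,-0.1],[0.4,0,0,-0.2,0,0,-0.1],[0.4,0,0,-0.4,0,0,-0.1],[0.4,0,0,-0.6,0,0,-0.1]]
  ]
}}

```text
time: 10.52
tool_pos: [0.5401, 0.1099, 0.3552]
ee_rot: [3.14, 0.003, -0.305]
wrist_force: [0.7, 0.4, 1.1]
width: 0.0376
```

{"api": "move_arm", "payload": {
  "increments": [
    [[0.4,0.1,0,-0.2,0,0,0],[0.4,-0.1,0,-0.4,0,0,0],[0.4,-0.4,0,-0.7,0,0,0],[0.4,-0.7,0,-0.7,0,0,0],[0.4,-0.7,0,-0.7,0,0,0],[0.4,-0.7,0,-0.7,0,0,0]]
  ]
}}

```text
time: 11.02
tool_pos: [0.4727, 0.1312, 0.4269]
ee_rot: [-3.141, -0.002, -0.303]
wrist_force: [0.4, -0.4, 0.2]
width: 0.0375
```

Run:
```python
from h import *
from bench import robot
c=robot.camera_params("wrist"); p,d=robot.snapshot("wrist"); im=p[:,:,::-1].copy(); cv2.imwrite("pics/w9.png",im)
yaw=np.radians(-8.72); X=np.array([np.cos(yaw),np.sin(yaw)]);Y=np.array([-X[1],X[0]]);H=np.array([.5603,.2385])
W=world(c,d); L=np.stack([(W[...,:2]-H)@X,(W[...,:2]-H)@Y,W[...,2]-.11],-1)
m=(abs(L[...,0])<.08)&(L[...,1]<-.02)&(L[...,1]>-.17)&(abs(L[...,2]-.01)<.02)&(np.hypot(L[...,0],L[...,1]+.13)>.05)
q=L[m]; print(m.sum(),np.polyfit(-q[:,1],q[:,2],1))
g=cv2.cvtColor(im,cv2.COLOR_BGR2GRAY)
s=((g<100)&(np.hypot(L[...,0],L[...,1]+.13)<.042)).astype(np.uint8); n,l,st,ce=cv2.connectedComponentsWithStats(s); i=1+np.argmax(st[1:,4]); v,u=np.nonzero(l==i)
P=np.array([cast(c,a,b,.11)[:2] for a,b in zip(u,v)]); ax=np.linalg.svd(P-P.mean(0),full_matrices=False)[2][0]; print(st[i],P.mean(0),(np.arctan2(ax[1],ax[0])-yaw)%np.pi)
o=robot.get_obs(); print(o["tool_pos"],o["ee_rot"],o["wrist_force"])
```

```text
24775 [0.01003976 0.00542086]
[ 277   85   93   51 3297] [0.5391138  0.10785809] 1.5651486837775508
[0.47341723 0.13091064 0.42593021] [-3.14153548e+00 -1.01165551e-03 -3.03776644e-01] [-0.13475486  0.76088705 -0.0333696 ]
```

View pics/w9.png

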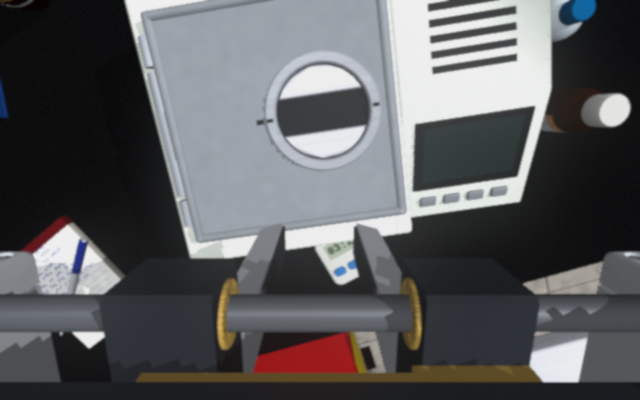

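The slot is in line with the index marks at (262,122) and (377,103), 1.565 rad from the hinge direction. The cover's measured slope is 0.010, so I'll check that against the wall top and console as a level reference.

Run:
```python
from h import *
from bench import robot
yaw=np.radians(-8.72); X=np.array([np.cos(yaw),np.sin(yaw)]);Y=np.array([-X[1],X[0]]);H=np.array([.5603,.2385])
def fit(n):
    c=robot.camera_params(n); p,d=robot.snapshot(n); W=world(c,d); L=np.stack([(W[...,:2]-H)@X,(W[...,:2]-H)@Y,W[...,2]-.11],-1)
    def f(m):
        q=L[m]; A=np.c_[q[:,0],-q[:,1],np.ones(len(q))]; return len(q),np.round(np.linalg.lstsq(A,q[:,2],rcond=None)[0],4)
    r=-L[...,1]
    print(n,"cover",f((abs(L[...,0])<.08)&(r>.02)&(r<.17)&(abs(L[...,2]-.01)<.02)&(np.hypot(L[...,0],r-.13)>.05)),
     "console back",f((L[...,0]>-.01)&(L[...,0]<.1)&(r>.22)&(r<.315)&(abs(L[...,2])<.015)),
     "bench",f((abs(L[...,0])<.3)&(abs(r-.15)<.35)&(abs(L[...,2]+.11)<.01)))
fit("wrist");fit("top")
```

```text
wrist cover (25010, array([0.001 , 0.0101, 0.0054])) console back (11527, array([ 0.004 , -0.0016, -0.0042])) bench (63907, array([-0.0016, -0.0017, -0.1104]))
top cover (599, array([-0.0033,  0.0042,  0.0071])) console back (1934, array([ 0.0016, -0.0009, -0.0034])) bench (38358, array([ 0.0004, -0.0004, -0.1095]))
```

Run:
```python
from bench import robot
print(robot.close_job())
```

```text
the job is handed in; nothing more can be done
None
```

I shut the cover and locked it. The job was handed in at about 11 s of the 61 s allowed, and no verdict is reported back.

**What I did:** I pushed the cover down from about 0.67 rad to its spring pins. I then set both fingertips in the slot, pressed the cover onto its seal with about 26 N, and turned the slot clockwise. The torque rose to 2.3 Nm at the stop. After that I eased off the press, unwound slightly and lifted clear.

**Last checks, after letting go:**
- **Fastener:** the slot is 1.565 rad from the hinge direction and in line with the index marks.
- **Cover:** the wrist camera gives an angle of 0.010 rad and the top camera 0.004 rad. They disagree by 6 mrad, and both are below the 0.02 limit.
- **Robot:** the fingers are clear, with under 1 N at the wrist.
- **Bottles and timer:** I never moved near them. I didn't re-measure their positions at the end.

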